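# Slide the platen home and bolt it in

### The arm

A 6-joint arm with a two-finger parallel gripper is mounted at the origin on the work surface. World frame = base frame: x ahead of the robot, y to its left, z up, the work surface at z = 0. Lengths are in m, angles in rad, forces in N, time in s.
With the tool pointing down it reaches from about 0.3 to 0.775 m from the base axis. Payload 14.6 kg.
Tool frame: the origin (TCP) lies midway between the tips of the shut fingers; the grasp point (between the pads) lies 19 mm behind it (ctrl.pinch_z is the z of the grasp point in the tool frame, in m); z points along the fingers, y is the line along which they close (so a half turn about z gives the same grasp; the last joint's range is limited). The gripper opens to 94 mm and grips with 3 to 60 N. Pads are 16 mm wide; open, the fingers measure 119 mm over their backs; the gripper's body (75 mm by 177 mm) begins 78 mm behind the grasp point.
Start: joints at [-1.306, 0.3, 1.521, -0, 1.321, -0.067], TCP at [0.179, -0.52, 0.205] pointing down, gripper open.
Joint ranges: [-3.03, 3.03], [-0.79, 2.21], [0.23, 2.52], [-1.04, 4.18], [0, 3.07], [-2.55, 2.55]. Speed limits (rad/s): [2.22, 2.22, 2.57, 3.14, 3.14, 3.14].

### API

Orientations are given as [roll, pitch, yaw] about the fixed x, y, z axes, in that order (R = Rz(yaw) Ry(pitch) Rx(roll)).
In Python, from station import ctrl, camera, ticket gives the robot as it stands. The module is installed in compiled form; this text tells all that it offers.
- The arm moves only by the shell command python3 -m inch 'ROWS' [FORCE]. ROWS is text: rows parted by semicolons, each of 7 numbers parted by spaces: the opening, from -1 (shut) to 1 (fully open), then the shift along the tool's x, y, z in units of 0.03 m (1.0 is 0.03 m), then the turn, a rotation vector about the tool's x, y, z in units of 10 degrees (1.0 is 10 degrees). In form: grip dx dy dz rx ry rz; .... A call has 1 to 10 rows; each row shifts and turns the commanded pose from where the row before left it, along the tool's axes as they then stand; what a row does not reach is not made up. A row lasts 1/8 s, in which the tool goes at most 62.5 mm and 10.7 degrees, less where a joint would pass 70% of its speed; a pose out of reach is approached as far as the arm can. A call with a number of a shift or a turn outside -1 to 1 is refused whole. A call with a gripper value outside its range is refused whole. The fingers move at their own pace and stop on an object; FORCE is the grip in N (left out, the last holds). Time passes only in rows, so rows that do not move let the fingers close. It gives the time, the measured TCP pose, the force, the opening and the grip force at its end, in the units of the state.
- ctrl.get_obs(): the state, without advancing time (a new reading comes with each control period).
- camera(name): name is "side" or "top"; returns a dict with "img" (400x640x3 uint8, blue, green, red), "range_z" (400x640 float32, m along the optical axis (not along the pixel's ray), 0 where there is no reading), "intrinsics" (3x3 intrinsics, pixels), "view" (4x4, takes a point from world to camera coordinates). Camera axes: x right, y down, z forward; pixel columns grow to the right and rows downward; lengths in m; the calibration is good to about 2 mm. A picture is of the moment at which its call begins.
- ticket.hand_in(): hands the job in; it is judged then, once.
The state is a dict: "time_s": time; "qpos": joint angles; "joint_vel": joint speeds; "tau": joint torques, N m; "ee_pos": TCP position; "eef_rot": TCP orientation; "force": force on the tool from outside, world axes, zero at the start; "moment": the same for the moment, N m; "grip_width": finger opening in m; "grip_force": force on a finger pad.
Only numpy, scipy, OpenCV 4.12 (cv2) and the standard library are available. Lean on these libraries where they do the work, as an engineer would, in place of code of your own. Each camera call takes 0.05 s, during which the arm holds its last target. There are 200 camera calls.

### The job

Slide the round aluminium compression platen across the bench, without lifting it, into the blue V of the inspection station until it sits home against both faces. Then slide the red-handled bolt fully shut across the mouth so that the platen is locked in under the dial gauge, and leave the other things on the bench where they are.

Things in the scene. Friction and masses are not known exactly. Their poses are not given: they have to be found in the camera images.
- platen: The compression platen: bright round aluminium disc, 110 mm diameter, 30 mm thick, 0.75 kg, engraved with rings on top, lying flat and loose on the bench; too wide to grasp. Origin: centre of its underside. Its yaw does not matter.
- locator: Inspection station fixed to the bench (place and yaw vary). Origin: on the bench, where the platen's centre lies when home. Two blue blocks, 32 mm high, 66 mm long, form a right-angled V open to the station's own -y; their inner faces lie 55 mm from the origin, at 45 degrees either side of +y, their outer ends at x = +-62, y = +16 mm. The platen slides on the bare bench.
- dial (a point): Tip of the dial gauge's plunger, 43 mm above the bench, at station x = 0, y = +50 mm, over the platen when home. The dial (58 mm across) spans y = +40 to +60 mm, 91 to 149 mm up; its post, 200 mm tall, stands at y = +105 mm. Axes as the station's.
- guide (a point): Middle of the bolt's blue guide, on the bench (station x = +200, y = -69 mm). Guide 115 long (station x) x 45 wide, 30 mm high, its cap 35 mm. Grey foot plates 8 mm thick join it to the V on the station's +x side, all at x over +66 mm (over +105 mm in front of y = +10). Axes as the station's.
- bolt (a joint): Steel locking bolt: bar 18 mm wide, 10 to 28 mm above the bench, along the station's x at y = -69 mm; it slides to -x across the mouth of the V. Value in m: 0 = fully open (round tip at station x = +95 mm), 0.115 = fully shut (tip at -20 mm). It clears a platen that is home by 5 mm, takes about 3 N and stays where it is left.
- bolt_handle (a point): On the axis of the bolt's upright red handle, 60 mm above the bench. The handle is a cylinder 20 mm in diameter, 28 to 85 mm above the bench, and moves with the bolt (station x = +126 mm open, +11 mm shut; y = -69 mm). Axes as the station's.
- weight_big: Bystander: stainless steel test weight with a knob top, 52 dia x 85 tall. Origin: centre of its underside.
- weight_small: Bystander: stainless steel test weight with a knob top, 40 dia x 65 tall. Origin: centre of its underside.
- meter: Bystander: white handheld meter lying flat, 150 (its x) x 62 x 28 high. Origin: centre of its underside.
- wrench: Bystander: steel wrench lying flat, 170 long (its x). Origin: under its middle.
- specimen: Bystander: orange plastic dog-bone test specimen lying flat, 160 (its x) x 30 x 6 high. Origin: centre of its underside.
- pad: Bystander: small dark square plate with a rubber face, 60 x 60 x 16 high. Origin: centre of its underside.
- jar: Bystander: small screw-top jar with a blue cap, 56 dia x 70 tall. Origin: centre of its underside.
Things that resemble listed ones, but are neither listed nor needed, are in the scene too. Leave any orange or pink look-alike of the platen alone.

How it is judged:
On the way, in this order (a step that is already met when the one before it is completed fails the run):
1. the platen has been slid home into the V (horizontal distance between platen and locator below 0.007 m and height (world z) of platen below 0.006 m), for 0.2 s.
2. the bolt is shut (value of joint bolt above 0.105 m), for 0.2 s.
At the end, for the whole second after the job is handed in: The platen's centre lies within 7 mm of its home point in the V, flat on the bench and at rest, and the bolt is shut to within 10 mm of its end stop (all of step 1 and value of joint bolt above 0.105 m and linear speed of platen below 0.02 m/s and velocity of joint bolt below 0.01 m/s); the robot touches nothing.
It fails at once if the platen is lifted off the bench (over 15 mm) or tipped (over 0.25 rad) (height (world z) of platen above 0.015 m or angle between platen's own z axis and vertical above 0.25 rad).
It fails at once if another thing on the bench is moved by more than 30 mm (distance of any of weight_big, weight_small, meter, wrench, specimen, pad, jar from where it was at the start of the episode above 0.03 m).
It also fails if it takes over 58 s, if anything falls off the work surface, if the arm or the gripper's body presses on something with over 40 N, if the wrist force passes 120 N, or if a joint passes its speed limit or range.

## Working session

There is one attempt and no reset: what is moved stays moved. The work goes in short steps, Python scripts to look and compute and a shell command to move; the robot and the scene stay as the last step left them, time stands still between calls to the robot, and variables do not carry over. Pictures are saved under pics/ and viewed, at most 10 in all, crops included, and the job is handed in when it is done.

```bash
mkdir -p pics; python3 - <<'E'
from station import ctrl,camera
import cv2,numpy as np
for n in("top","side"):
    c=camera(n); cv2.imwrite(f"pics/{n}0.png",c["img"]); np.savez(f"{n}0.npz",**c)
    print(n,c["intrinsics"].round(1).tolist(),c["view"].round(3).tolist())
o=ctrl.get_obs(); print({k:np.round(v,3).tolist() for k,v in o.items()},ctrl.pinch_z)
E
```

```text
top [[437.5, 0.0, 317.8], [0.0, 437.5, 203.3], [0.0, 0.0, 1.0]] [[0.012, -1.0, 0.008, 0.031], [-0.989, -0.013, -0.145, 0.546], [0.145, -0.007, -0.989, 1.182], [0.0, 0.0, 0.0, 1.0]]
side [[470.4, 0.0, 322.1], [0.0, 470.4, 205.7], [0.0, 0.0, 1.0]] [[-0.715, -0.699, -0.015, 0.422], [-0.526, 0.552, -0.647, 0.335], [0.46, -0.455, -0.763, 1.154], [0.0, 0.0, 0.0, 1.0]]
{'time_s': 0.1, 'qpos': [-1.306, 0.3, 1.522, 0.0, 1.321, -0.067], 'joint_vel': [0.001, -0.002, -0.001, 0.002, 0.0, 0.001], 'tau': [0.002, -53.264, -35.328, 0.071, 0.024, -0.0], 'ee_pos': [0.179, -0.52, 0.205], 'eef_rot': [-3.141, -0.0, 0.332], 'force': [0.654, -0.318, -0.209], 'moment': [0.004, 0.025, 0.004], 'grip_force': 0.0, 'grip_width': 0.094} -0.0188
```

View pics/top0.png

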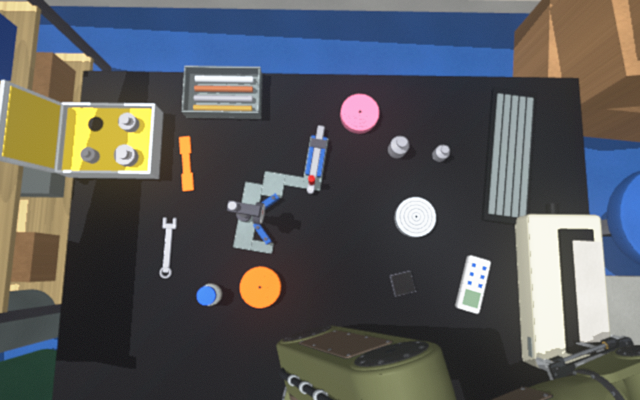

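View pics/side0.png

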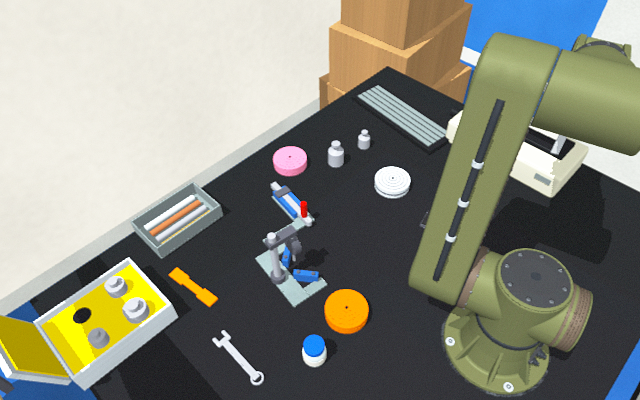

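```bash
cat > h.py <<'E'
import numpy as np,cv2
def cloud(c):
    v,u=np.mgrid[:400,:640]; K=c["intrinsics"]; z=c["range_z"].astype(float)
    P=np.stack([(u-K[0,2])/K[0,0]*z,(v-K[1,2])/K[1,1]*z,z],-1); V=c["view"]
    return (P-V[:3,3])@V[:3,:3]
def cast(c,uv,h):
    K,V=c["intrinsics"],c["view"]; uv=np.atleast_2d(uv)
    d=np.c_[(uv[:,0]-K[0,2])/K[0,0],(uv[:,1]-K[1,2])/K[1,1],np.ones(len(uv))]@V[:3,:3]
    o=-V[:3,:3].T@V[:3,3]; return o+d*((h-o[2])/d[:,2])[:,None]
def blobs(m,amin=15):
    n,l,s,ce=cv2.connectedComponentsWithStats(m.astype(np.uint8)); return [(l==i,s[i,4],ce[i]) for i in range(1,n) if s[i,4]>=amin]
def hsv(c): return cv2.cvtColor(c["img"],cv2.COLOR_BGR2HSV).astype(int)
E
python3 - <<'E'
from h import *
for n in("top","side"):
    c=dict(np.load(n+"0.npz")); P=cloud(c); H=hsv(c)
    bench=(P[...,0]>.1)&(P[...,0]<.85)&(abs(P[...,1])<.6)&(P[...,2]<.25)&(P[...,2]>-.02)
    print(n)
    for nm,m in(("blue",(H[...,0]>100)&(H[...,0]<125)&(H[...,1]>110)&(H[...,2]>50)),("red",((H[...,0]<5)|(H[...,0]>175))&(H[...,1]>180)&(H[...,2]>80)),("bright",(H[...,1]<40)&(H[...,2]>170))):
        for b,a,ce in blobs(m&bench,12):
            Q=P[b]; r=cv2.minAreaRect(cast(c,np.argwhere(b)[:,::-1],.03)[:,:2].astype(np.float32))
            print(nm,a,ce.round(1),np.median(Q,0).round(3),"z",np.percentile(Q[:,2],[5,95]).round(3),"rect",np.round(r[0],4),np.round(r[1],3),round(r[2],1))
c=dict(np.load("top0.npz"));cv2.imwrite("pics/crop0.png",cv2.resize(c["img"][90:310,220:460],None,fx=2.5,fy=2.5,interpolation=cv2.INTER_CUBIC))
E
```

```text
top
blue 12 [312.8 136.1] [0.742 0.054 0.028] z [-0.002  0.031] rect [0.7406 0.0557] [0.009 0.009] 0.8
blue 13 [324.5 137.8] [0.738 0.022 0.027] z [-0.001  0.032] rect [0.7381 0.0211] [0.009 0.009] 0.6
blue 116 [308.8 160.2] [0.671 0.065 0.029] z [0.025 0.033] rect [0.6702 0.0656] [0.012 0.081] 81.6
blue 123 [320.6 162.4] [0.666 0.031 0.028] z [0.006 0.033] rect [0.6654 0.0314] [0.012 0.083] 81.5
blue 121 [269.9 200.5] [0.554 0.175 0.029] z [-0.001  0.035] rect [0.5543 0.1722] [0.024 0.045] 36.9
blue 148 [262.1 233.2] [0.461 0.192 0.03 ] z [-0.001  0.035] rect [0.4611 0.1929] [0.066 0.021] 35.1
blue 321 [205.3 295.3] [0.292 0.332 0.069] z [0.    0.073] rect [0.2888 0.3409] [0.051 0.052] 2.6
red 31 [311.3 179.3] [0.605 0.058 0.083] z [0.063 0.087] rect [0.6145 0.0582] [0.02  0.011] 0.8
bright 38 [255.9 104.6] [0.839 0.224 0.008] z [0.002 0.052] rect [0.8357 0.2242] [0.036 0.017] 1.8
bright 448 [143.1 138.1] [0.719 0.509 0.068] z [0.018 0.073] rect [0.7287 0.5653] [0.21  0.104] 0.4
bright 64 [212.5 103.5] [0.845 0.355 0.004] z [-0.001  0.009] rect [0.8354 0.346 ] [0.003 0.099] 0.9
brig
[... 3890 characters left out ...]
ght 369 [268.4 262.4] [0.564 0.246 0.009] z [0.005 0.13 ] rect [0.5499 0.2369] [0.053 0.087] 80.8
bright 1482 [140.4 300.9] [0.627 0.551 0.061] z [0.011 0.084] rect [0.7273 0.5471] [0.105 0.251] 89.7
bright 25 [281.9 266. ] [0.529 0.214 0.007] z [0.005 0.085] rect [0.5257 0.2227] [0.01  0.033] 78.7
bright 667 [298.8 289.5] [0.443 0.237 0.008] z [0.005 0.012] rect [0.447  0.2242] [0.109 0.082] 81.4
bright 341 [133.8 308.1] [0.663 0.574 0.082] z [0.077 0.098] rect [0.703  0.5687] [0.057 0.06 ] 32.5
bright 566 [238.6 357.6] [0.42  0.462 0.007] z [0.001 0.011] rect [0.41  0.464] [0.165 0.037] 0.1
bright 223 [313.3 358.8] [0.275 0.349 0.036] z [0.002 0.048] rect [0.2823 0.3419] [0.055 0.043] 46.6
```

View pics/crop0.png

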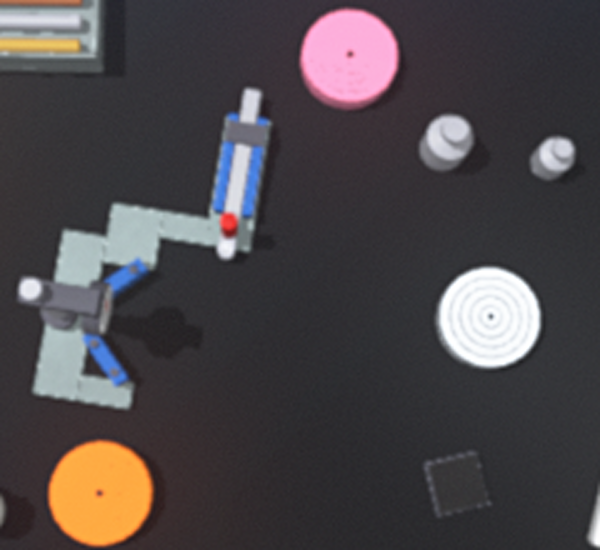

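The top view shows three discs: orange at (260,287), pink at (360,113) and bright aluminium with engraved rings at (415,217). The ringed one is the platen: the crop shows the rings, and it measures 110 mm across with its top at z = 0.030. The V is at (265,218) and opens to the right. The red handle is at (311,179) and the guide at (315,160). Next I'll refine the station pose.

```bash
python3 - <<'E'
from h import *
for n in("top","side"):
    c=dict(np.load(n+"0.npz")); P=cloud(c); H=hsv(c)
    blue=(H[...,0]>100)&(H[...,0]<125)&(H[...,1]>110)&(H[...,2]>50)
    box=lambda x0,x1,y0,y1,z0,z1:(P[...,0]>x0)&(P[...,0]<x1)&(P[...,1]>y0)&(P[...,1]<y1)&(P[...,2]>z0)&(P[...,2]<z1)
    bar=box(.56,.8,-.05,.12,.02,.04)&(H[...,1]<60)&(H[...,2]>150)
    C=cast(c,np.argwhere(bar)[:,::-1],.028)[:,:2].astype(np.float32)
    vx,vy,x0,y0=cv2.fitLine(C,cv2.DIST_HUBER,0,.001,.001).ravel(); a=np.arctan2(vy,vx); a-=np.pi*round(a/np.pi)
    print(n,"bar yaw deg",np.degrees(a).round(2),len(C))
    yaw=np.radians(-8.5); ux=np.array([np.cos(yaw),np.sin(yaw)]); uy=np.array([-ux[1],ux[0]])
    S=(C-C.mean(0))@ux; print(" bar tip x..tail:",(C.mean(0)+ux*S.min()).round(4),(C.mean(0)+ux*S.max()).round(4)," y_st of line",(np.array([x0,y0])@uy+.069).round(4))
    red=((H[...,0]<5)|(H[...,0]>175))&(H[...,1]>150)&box(.55,.66,0,.12,.02,.1)
    q=P[red&(P[...,2]>.08)][:,:2]; print(" handle top",q.mean(0).round(4),len(q),"->origin",(q.mean(0)-.126*ux+.069*uy).round(4))
    d=[]
    for s,m in((1,box(.50,.6,.1,.24,.027,.037)),(-1,box(.4,.495,.1,.24,.027,.037))):
        m=m&blue; C=cast(c,np.argwhere(m)[:,::-1],.032)[:,:2]; nn=(s*ux+uy)/2**.5; t=(s*ux-uy)/2**.5
        r=cv2.minAreaRect(C.astype(np.float32))
        d.append(np.percentile(C@nn,4)-.055); print(" block",s,len(C),"n range",np.percentile(C@nn,[0,4,96,100]).round(4),"t end",np.percentile(C@t,[2,98]).round(4),round(r[2],1))
    a,b=d; st=np.array([(a-b)/2**.5,(a+b)/2**.5]); print(" origin from V",(st[0]*ux+st[1]*uy).round(4))
    m=box(.4,.6,-.32,-.16,.024,.04)&(H[...,1]<60)&(H[...,2]>120)
    cc=max(cv2.findContours(m.astype(np.uint8),0,2)[0],key=cv2.contourArea)
    ce,r=cv2.minEnclosingCircle(cast(c,cc[:,0],.03)[:,:2].astype(np.float32)); print(" platen",np.round(ce,4),round(r,4))
E
```

```text
top bar yaw deg -8.61 309
 bar tip x..tail: [0.5782 0.0624] [0.7732 0.0332]  y_st of line 0.2162
 handle top [0.6063 0.0571] 31 ->origin [0.4919 0.144 ]
 block 1 74 n range [0.5411 0.5418 0.5565 0.5572] t end [0.1704 0.2123] 37.0
 block -1 104 n range [-0.1256 -0.1251 -0.1105 -0.1098] t end [-0.5167 -0.4545] 36.3
 origin from V [0.4984 0.1448]
 platen [ 0.5122 -0.2354] 0.0555
side bar yaw deg -9.89 257
 bar tip x..tail: [0.576  0.0596] [0.8141 0.024 ]  y_st of line 0.2161
 handle top [0.6057 0.0575] 30 ->origin [0.4913 0.1444]
 block 1 73 n range [0.5402 0.5411 0.5564 0.5568] t end [0.1479 0.1962] 36.5
 block -1 131 n range [-0.1277 -0.1272 -0.1086 -0.1068] t end [-0.5183 -0.4541] 36.4
 origin from V [0.4991 0.1426]
 platen [ 0.5119 -0.2346] 0.0593
```

The V faces and block ends agree on a station origin of about (0.4985, 0.144) and yaw −8.5°. I'll go behind the platen with the fingers part open as a cup.

```bash
python3 -m inch '0.5 1 -0.2 0 0 0 0;0.5 1 -0.2 0 0 0 0;0.5 1 -0.2 0 0 0 0;0.5 1 -0.2 0 0 0 0;0.5 1 -0.2 0 0 0 0;0.5 1 -0.2 0 0 0 0;0.5 1 -0.2 0 0 0 0;0.5 1 -0.2 0 0 0 0;0.5 1 -0.2 0 0 0 0;0.5 1 -0.2 0 0 0 0' 10
python3 -m inch '0.5 1 -0.2 0 0 0 0;0.5 1 -0.2 0 0 0 0;0.5 0 0 0 0 0 -1;0.5 0 0 0 0 0 -1;0.5 0 0 0 0 0 -1;0.5 0 0 0 0 0 -1;0.5 0 0 0 0 0 -1;0.5 0 0 0 0 0 -1;0.5 0 0 0 0 0 -0.25;0.5 0 0 0 0 0 0'
```

```text
time_s: 1.35
ee_pos: [0.444, -0.3649, 0.2051]
eef_rot: [-3.141, 0.0, 0.332]
force: [0.0, -0.4, -0.2]
grip_width: 0.0705
grip_force: 0.0
time_s: 2.6
ee_pos: [0.496, -0.3346, 0.2051]
eef_rot: [-3.141, -0.0, 1.422]
force: [-0.9, 0.2, 0.5]
grip_width: 0.0709
grip_force: 0.0
```

```bash
python3 -m inch '0.5 0 0 1 0 0 0;0.5 0 0 1 0 0 0;0.5 0 0 1 0 0 0;0.5 0 0 1 0 0 0;0.5 0 0 1 0 0 0;0.5 0 0 0.8 0 0 0;0.5 0 0 0.4 0 0 0;0.5 0 0 0.2 0 0 0;0.5 0 0 0 0 0 0'
python3 -m inch '0.5 0.5 0 0 0 0 0;0.5 0.5 0 0 0 0 0;0.5 0.3 0 0 0 0 0;0.5 0.3 0 0 0 0 0;0.5 0.3 0 0 0 0 0;0.5 0.3 0 0 0 0 0'
```

```text
time_s: 3.72
ee_pos: [0.4962, -0.3347, 0.0138]
eef_rot: [3.141, 0.0, 1.422]
force: [0.4, -0.5, -0.1]
grip_width: 0.0705
grip_force: 0.0
time_s: 4.47
ee_pos: [0.5059, -0.2692, 0.0136]
eef_rot: [3.141, 0.001, 1.423]
force: [-0.1, -4.4, 2.1]
grip_width: 0.0707
grip_force: 2.0
```

```bash
python3 -m inch '0.5 0.4 0 0 0 0 0;0.5 0.5 -0.1 0 0 0 0;0.5 0.5 -0.15 0 0 0 0;0.5 0.5 -0.15 0 0 0 0;0.5 0.5 -0.15 0 0 0 0;0.5 0.5 -0.15 0 0 0 0;0.5 0.5 -0.15 0 0 0 0;0.5 0.5 -0.15 0 0 0 0;0.5 0.4 -0.1 0 0 0 0;0.5 0.3 -0.1 0 0 0 0'
python3 - <<'E'
from h import *
from station import ctrl,camera
c=camera("top"); P=cloud(c); H=hsv(c); cv2.imwrite("pics/top1.png",c["img"])
m=(abs(P[...,2]-.03)<.008)&(H[...,1]<60)&(H[...,2]>120)&(P[...,0]>.35)&(P[...,0]<.62)&(P[...,1]>-.25)&(P[...,1]<.1)
cc=max(cv2.findContours(m.astype(np.uint8),0,2)[0],key=cv2.contourArea)
print(cv2.minEnclosingCircle(cast(c,cc[:,0],.03)[:,:2].astype(np.float32)),ctrl.get_obs()["ee_pos"])
E
```

```text
time_s: 5.72
ee_pos: [0.4905, -0.1268, 0.0135]
eef_rot: [3.141, 0.0, 1.423]
force: [1.2, -5.3, 3.1]
grip_width: 0.0708
grip_force: 2.7
((0.49597179889678955, -0.07483135163784027), 0.05517938733100891) [ 0.49023661 -0.12595322  0.01336182]
```

View pics/top1.png

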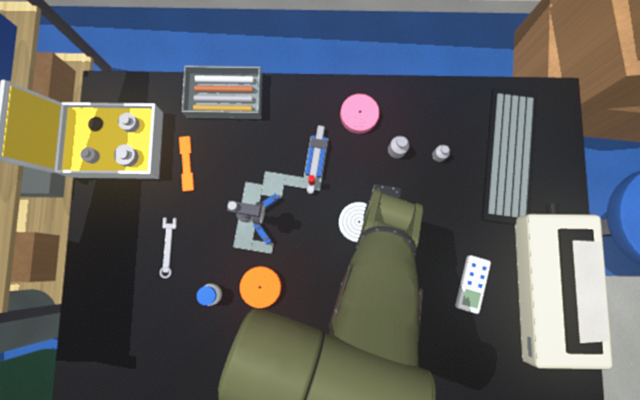

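The platen at (354,222) is centred in the cup, 51 mm ahead of the TCP. The station is undisturbed, so I'll keep pushing.

```bash
python3 -m inch '0.5 0.4 -0.1 0 0 0 0;0.5 0.5 -0.14 0 0 0 0;0.5 0.5 -0.14 0 0 0 0;0.5 0.5 -0.14 0 0 0 0;0.5 0.5 -0.14 0 0 0 0;0.5 0.5 -0.14 0 0 0 0;0.5 0.5 -0.13 0 0 0 0;0.5 0.5 -0.13 0 0 0 0;0.5 0.4 0 0 0 0 0;0.5 0.3 0 0 0 0 0'
python3 - <<'E'
from h import *
from station import ctrl
p=ctrl.get_obs()["ee_pos"][:2]-[.4985,.144]; a=np.radians(-8.5); print(p@[np.cos(a),np.sin(a)],p@[-np.sin(a),np.cos(a)])
E
```

```text
time_s: 7.02
ee_pos: [0.4795, 0.0144, 0.0134]
eef_rot: [-3.141, 0.0, 1.423]
force: [-0.1, -3.9, -1.0]
grip_width: 0.0706
grip_force: 1.9
0.0003997388796833424 -0.130999436333422
```

```bash
python3 -m inch '0.5 0.4 0 0 0 0 0;0.5 0.4 0 0 0 0 0;0.5 0.4 0 0 0 0 0;0.5 0.4 0 0 0 0 0;0.5 0.3 0 0 0 0 0;0.5 0.3 0 0 0 0 0;0.5 0.2 0 0 0 0 0;0.5 0.1 0 0 0 0 0;0.5 0.1 0 0 0 0 0'
python3 -m inch '0.5 0.05 0 0 0 0 0;0.5 0.05 0 0 0 0 0'
```

```text
time_s: 8.15
ee_pos: [0.491, 0.0908, 0.0134]
eef_rot: [-3.142, 0.0, 1.423]
force: [-0.8, -2.4, -1.3]
grip_width: 0.0702
grip_force: 1.8
time_s: 8.4
ee_pos: [0.4917, 0.0927, 0.0135]
eef_rot: [3.141, 0.002, 1.423]
force: [1.8, -18.1, -0.9]
grip_width: 0.071
grip_force: 8.9
```

```bash
python3 -m inch '0.5 0 0 0 0 0 0;0.5 0 0 0 0 0 0;0.5 -0.3 0 0 0 0 0;0.5 -0.7 0 0 0 0 0;0.5 -1 0 0 0 0 0;0.5 -1 0 -0.5 0 0 0;0.5 -0.5 0 -1 0 0 0;0.5 -0.5 0 -1 0 0 0;0.5 -1 0 -1 0 0 0;0.5 -1 0 -1 0 0 0'
python3 - <<'E'
from h import *
from station import ctrl,camera
a=np.radians(-8.5); ux=np.array([np.cos(a),np.sin(a)]); uy=np.array([-ux[1],ux[0]]); o=np.array([.4985,.144])
for n in("top","side"):
    c=camera(n); P=cloud(c); H=hsv(c); cv2.imwrite(f"pics/{n}2.png",cv2.resize(c["img"][130:290,200:420] if n=="top" else c["img"][150:330,200:420],None,fx=2.5,fy=2.5))
    S=np.stack([(P[...,:2]-o)@ux,(P[...,:2]-o)@uy],-1)
    m=(abs(P[...,2]-.03)<.008)&(H[...,1]<60)&(H[...,2]>100)&(abs(S[...,0])<.07)&(abs(S[...,1])<.07)
    C=cast(c,np.argwhere(m)[:,::-1],.03)[:,:2]-o; C=np.c_[C@ux,C@uy]; print(n,len(C),"x",C[:,0].min().round(4),C[:,0].max().round(4),"y",C[:,1].min().round(4),C[:,1].max().round(4),"ux width at y~0",C[abs(C[:,1])<.01][:,0].min().round(4),C[abs(C[:,1])<.01][:,0].max().round(4))
    red=((H[...,0]<5)|(H[...,0]>175))&(H[...,1]>150)&(P[...,2]>.08)&(P[...,2]<.1)&(abs(S[...,0]-.12)<.05)
    q=P[red][:,:2]-o; print(" handle st",(q@ux).mean().round(4),(q@uy).mean().round(4),len(q))
p=ctrl.get_obs()["ee_pos"]; print(p,(p[:2]-o)@ux,(p[:2]-o)@uy)
E
```

```text
time_s: 9.65
ee_pos: [0.4647, -0.0851, 0.1497]
eef_rot: [3.141, -0.001, 1.423]
force: [1.0, 0.4, 0.3]
grip_width: 0.0705
grip_force: 0.0
top 1185 x -0.0594 0.0606 y -0.0552 0.0595 ux width at y~0 -0.0559 0.0525
 handle st 0.1199 -0.0699 30
side 947 x -0.0589 0.0541 y -0.0576 0.0597 ux width at y~0 -0.0589 0.0541
 handle st 0.119 -0.0696 29
[ 0.46587926 -0.08644268  0.15140909] 0.0017991648531533275 -0.23273312226008935
```

View pics/top2.png

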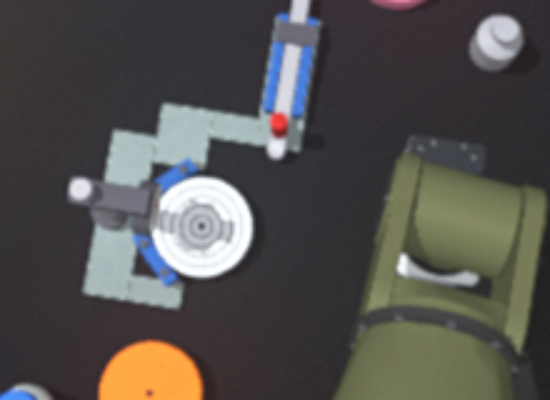

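The platen sits home: its centre measures within about 2 mm, and 18 N of push was resisted. Next I'll straddle the handle.

```bash
python3 -m inch '1 0.9 0.67 0 0 0 0;1 0.9 0.67 0 0 0 0;1 0.9 0.67 0 0 0 0;1 0.9 0.67 0 0 0 0;1 0.9 0.66 0 0 0 0;1 0.9 0.66 0 0 0 0;1 0.04 0 0 0 0 0;1 0 0 0 0 0 0' 10
python3 - <<'E'
from station import ctrl; import numpy as np
a=np.radians(-8.5); ux=np.array([np.cos(a),np.sin(a)]); uy=np.array([-ux[1],ux[0]])
p=ctrl.get_obs()["ee_pos"]; q=p[:2]-[.4985,.144]; print(q@ux,q@uy,p[2],ctrl.get_obs()["grip_width"])
E
```

```text
time_s: 10.75
ee_pos: [0.607, 0.0595, 0.1476]
eef_rot: [-3.14, 0.0, 1.423]
force: [-0.3, -0.2, 0.2]
grip_width: 0.0939
grip_force: 0.0
0.1197964925896399 -0.06748652874830187 0.14763360663611125 0.09391147142272652
```

```bash
python3 -m inch '1 -0.07 0 0.8 0 0 0;1 0 0 1 0 0 0;1 0 0 1 0 0 0;1 0 0 0.45 0 0 0;0 0 0 0 0 0 0;-0.3 0 0 0 0 0 0;-0.7 0 0 0 0 0 0;-0.7 0 0 0 0 0 0;-0.7 0 0 0 0 0 0' 10
```

```text
time_s: 11.88
ee_pos: [0.6074, 0.0573, 0.0512]
eef_rot: [3.141, -0.0, 1.423]
force: [0.9, -0.1, -0.8]
grip_width: 0.0476
grip_force: 0.0
```

```bash
python3 -m inch '-0.7 0 0 0 0 0 0;-0.7 0 0 0 0 0 0;-0.7 0 0 0 0 0 0;-0.7 0 0 0 0 0 0;-0.7 0 0 0 0 0 0' 10
```

```text
time_s: 12.5
ee_pos: [0.6075, 0.0573, 0.051]
eef_rot: [3.141, -0.0, 1.423]
force: [2.8, 0.2, -1.7]
grip_width: 0.0196
grip_force: 10.0
```

Gripped the handle at 19.6 mm width. Now I'll slide it along station −x (tool −y), 115 mm or about 3.8 units.

```bash
python3 -m inch '-0.7 0 -0.2 0 0 0 0;-0.7 0 -0.4 0 0 0 0;-0.7 0 -0.5 0 0 0 0;-0.7 0 -0.5 0 0 0 0;-0.7 0 -0.5 0 0 0 0;-0.7 0 -0.4 0 0 0 0;-0.7 0 -0.4 0 0 0 0;-0.7 0 -0.3 0 0 0 0;-0.7 0 -0.2 0 0 0 0;-0.7 0 -0.1 0 0 0 0' 20
```

```text
time_s: 13.75
ee_pos: [0.5033, 0.073, 0.0509]
eef_rot: [3.142, -0.0, 1.423]
force: [4.0, 4.6, -4.8]
grip_width: 0.0196
grip_force: 20.0
```

```bash
python3 -m inch '-0.7 0 -0.1 0 0 0 0;-0.7 0 -0.1 0 0 0 0;-0.7 0 -0.1 0 0 0 0'; python3 -m inch '-0.7 0 -0.05 0 0 0 0;-0.7 0 -0.05 0 0 0 0'
```

```text
time_s: 14.12
ee_pos: [0.4991, 0.0734, 0.0515]
eef_rot: [3.13, -0.001, 1.422]
force: [40.2, -2.5, -29.2]
grip_width: 0.0233
grip_force: 20.0
time_s: 14.38
ee_pos: [0.4963, 0.0738, 0.0514]
eef_rot: [3.13, -0.001, 1.422]
force: [41.0, -2.2, -29.0]
grip_width: 0.0292
grip_force: 20.0
```

The end stop is reached: force jumped to 41 N after about 109 mm of travel. I'll release, rise and check.

```bash
python3 -m inch '-0.3 0 0.1 0 0 0 0;0 0 0.1 0 0 0 0;0.5 0 0 0 0 0 0;0.5 0 0 0 0 0 0;0.5 0 0 0 0 0 0;0.5 0 0 -0.7 0 0 0;0.5 0 0 -1 0 0 0;0.5 0 0 -1 0 0 0;0.5 -1 0 -0.5 0 0 0;0.5 -1 0 0 0 0 0'
python3 -m inch '0.5 -1 0 0 0 0 0;0.5 -1 0 0 0 0 0;0.5 -1 0 0 0 0 0;0.5 -1 0 0 0 0 0;0.5 0 0 0 0 0 0'
python3 - <<'E'
from h import *
from station import ctrl,camera
a=np.radians(-8.5); ux=np.array([np.cos(a),np.sin(a)]); uy=np.array([-ux[1],ux[0]]); o=np.array([.4985,.144])
for n in("top","side"):
    c=camera(n); P=cloud(c); H=hsv(c); cv2.imwrite(f"pics/{n}3.png",c["img"] if n=="top" else cv2.resize(c["img"][150:330,200:420],None,fx=2.5,fy=2.5))
    S=np.stack([(P[...,:2]-o)@ux,(P[...,:2]-o)@uy],-1)
    red=((H[...,0]<5)|(H[...,0]>175))&(H[...,1]>150)&(P[...,2]>.08)&(P[...,2]<.1)&(abs(S[...,0]-.05)<.1)
    q=P[red][:,:2]-o; print(n," handle st",(q@ux).mean().round(4),(q@uy).mean().round(4),len(q))
    m=(abs(P[...,2]-.03)<.008)&(H[...,1]<60)&(H[...,2]>100)&(abs(S[...,0])<.07)&(S[...,1]<.07)&(S[...,1]>-.057)
    C=cast(c,np.argwhere(m)[:,::-1],.03)[:,:2]-o; C=np.c_[C@ux,C@uy]; r=C[abs(C[:,1])<.01][:,0]; print(" platen x",r.min().round(4),r.max().round(4),"y",C[:,1].min().round(4))
print(ctrl.get_obs()["force"])
E
```

```text
time_s: 15.62
ee_pos: [0.489, 0.0138, 0.1482]
eef_rot: [3.139, -0.0, 1.423]
force: [-0.2, -0.5, -0.4]
grip_width: 0.0703
grip_force: 0.0
time_s: 16.25
ee_pos: [0.4707, -0.1055, 0.147]
eef_rot: [-3.142, 0.0, 1.42]
force: [-0.5, 1.0, 0.2]
grip_width: 0.0704
grip_force: 0.0
top  handle st 0.0102 -0.0692 34
 platen x -0.0572 0.0525 y -0.0556
side  handle st 0.0092 -0.0689 35
 platen x -0.0598 0.0541 y -0.0575
[-0.60260669 -0.60513952  0.52558082]
```

View pics/side3.png

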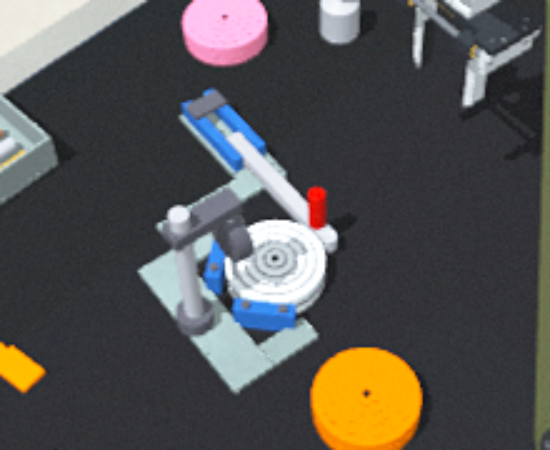

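View pics/top3.png

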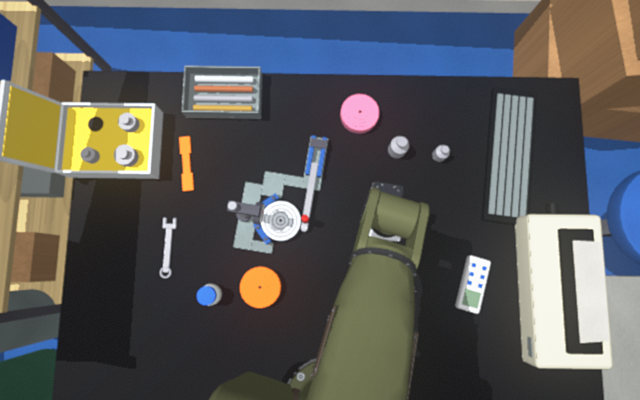

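Both views show the platen at (281,220) against both V faces. The bolt is across the mouth, with the handle at (305,218), station x ≈ 0.010 against 0.011 when shut. The other things look unmoved and the arm is clear, so I'll hand in.

```bash
python3 -c "
from station import ticket; print(ticket.hand_in())"
```

```text
the job is handed in; nothing more can be done
None
```

The platen is home in the V (centre within about 2 mm by camera), the bolt is shut against its stop, the other things look unmoved, and the job was handed in at about 16 s; no verdict came back.

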